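# Find the thread comb that fits the press spindle

## Robot

A 6-joint arm with a two-finger parallel gripper is mounted at the origin on a cart in front of the work surface, level with it; the furniture and walls round the work are solid. World frame = base frame: x ahead of the robot, y to its left, z up, the work surface at z = 0. Lengths are in mm, angles in rad, forces in N, time in s.
With the tool pointing down it reaches from about 350 to 875 mm from the base axis. Payload 4.2 kg.
Tool frame: the origin (TCP) lies at the very end of the fingers, on their centre line; the grasp point (between the pads) lies 19 mm behind it; z points along the fingers, y is the direction in which the jaws open and shut (so a half turn about z gives the same grasp; the last joint's range is limited). The gripper opens to 85 mm and grips with 20 to 120 N. Pads are 22 mm wide; open, the fingers measure 114 mm over their backs; the gripper's body (76 mm by 85 mm) begins 54 mm behind the grasp point. The pads swing forward as they close: fully open they stand 13 mm farther back than shut.
Start: joints at [-0.933, 0.385, 0.008, 0, -1.194, -0.259], TCP at [231.142, -580.666, 231.312] pointing down, gripper open.
Joint ranges: [-3.14, 3.14], [-1.21, 2.06], [-1.07, 1.41], [-3.16, 2.05], [-2.99, -0.16], [-3.1, 3.1]. Speed limits (rad/s): [2.79, 2.79, 3.14, 3.14, 3.14, 3.14].

## Interface

Orientations are given as a unit quaternion [x, y, z, w].
In Python, from bench import arm, optics, job gives the robot as it stands.
- The arm moves only by the tool send_rows, never from a script. Its argument "steps" is a list that holds one entry, the list of rows, each a list of 5 numbers: the shift along the tool's x, y, z in cm, then the turn about the tool's z in rad, then the opening, from 0 (shut) to 1 (fully open). A call has 1 to 10 rows; each row shifts and turns the pose as measured when the row begins, along the tool's axes as they then stand; what a row does not reach is not made up. A row lasts 1/12 s, in which the tool goes at most 41.7 mm and 7.16 degrees, less where a joint would pass 70% of its speed; a pose out of reach is approached as far as the arm can. A call with a gripper value outside its range is refused whole. The fingers move at their own pace and stop on an object; the grip force is fixed at half the most. Time passes only in rows, so rows that do not move let the fingers close. It gives the time, the measured TCP pose, the force and the opening at its end, in the units of the state.
- arm.read_state(): the state, without advancing time (a new reading comes with each control period).
- optics.get_image(name): name is "scene" or "side" or "wrist"; returns (picture, depth): 384x512x3 uint8, blue, green, red; 384x512 float32, mm along the optical axis (not along the pixel's ray), 0 where there is no reading.
- optics.get_calibration(name): a dict with "K" (3x3 intrinsics, pixels), "k1" (the pictures are not rectified: a ray, as slopes to the right and down, at radius r is drawn at 1 + k1 r^2 times it, then the intrinsics apply), "rvec" (rotation vector, rad) and "tvec" (3), from world to camera coordinates, as OpenCV has them; the wrist camera has in their place "hand_eye" (4x4, takes a point from camera to tool coordinates, whose origin is the TCP and whose axes are the flange's). Camera axes: x right, y down, z forward; pixel columns grow to the right and rows downward; lengths in mm; the calibration is good to about 2 mm. A picture is of the moment at which its call begins: read the wrist's pose just before it. get_calibration takes no time and is no camera call.
- job.job_done(): hands the job in, once; it reports no verdict.
The state is a dict: "clock": time; "joints": joint angles; "joint_vel": joint speeds; "joint_efforts": joint torques, N m; "position": TCP position; "ee_rot": TCP orientation; "contact_force": force on the tool from outside, world axes, zero at the start; "wrist_torque": the same for the moment, N m; "gripper_width": finger opening in mm.
Only numpy, scipy, OpenCV 4.12 (cv2) and the standard library are available. Lean on these libraries where they do the work, as an engineer would, in place of code of your own. Each camera call takes 0.05 s, during which the arm holds its last target. There are 200 camera calls.

## Task

Find out which of the three thread combs in the wooden rack fits the press spindle lying on the green board: set them teeth down on the thread between the guide forks, one at a time, until one drops fully home, and put any that do not fit back into the rack (any slot). Let go of the fitting comb so that it rests fully home in the thread by itself; then take it again by one end and stand it, teeth down and fully home, in the blue keeper. Do not push or knock over the cups, jars and cartridges round about.

Things in the scene. Friction and masses are not known exactly. Their poses are not given: they have to be found in the camera images.
- comb_1: one of three bright aluminium thread combs, alike but for tooth spacing (14, 18 or 22 mm; which is which is not told). 160 mm long (own x), 10 thick (y), 45 high (z up): plain body 38 mm high above teeth 7 mm long, 4.4 mm wide, round-tipped, one at the middle. Origin: middle of the line of tooth tips. Same from either end; 0.1 to 0.2 kg. Stands teeth down in any of the rack's three slots.
- comb_2: one of three bright aluminium thread combs, alike but for tooth spacing (14, 18 or 22 mm; which is which is not told). 160 mm long (own x), 10 thick (y), 45 high (z up): plain body 38 mm high above teeth 7 mm long, 4.4 mm wide, round-tipped, one at the middle. Origin: middle of the line of tooth tips. Same from either end; 0.1 to 0.2 kg. Stands teeth down in any of the rack's three slots.
- comb_3: one of three bright aluminium thread combs, alike but for tooth spacing (14, 18 or 22 mm; which is which is not told). 160 mm long (own x), 10 thick (y), 45 high (z up): plain body 38 mm high above teeth 7 mm long, 4.4 mm wide, round-tipped, one at the middle. Origin: middle of the line of tooth tips. Same from either end; 0.1 to 0.2 kg. Stands teeth down in any of the rack's three slots.
- spindle_k: one of two steel press spindles with a coarse round thread, fixed in a white cradle (base 190 x 70 mm); does not turn. The one whose middle is within 0.2 m of the green board's middle lies on it and is meant; the other is a spare on the small pale board behind. Origin: middle of the cradle's underside; x along the spindle. Thread 92 mm long, crests 21 mm from the axis.
- spindle_k_top (a point): on this spindle's top, over the groove at mid-thread, at crest height; x along it, z up. A comb that fits, set parallel with its middle here, drops until its tooth tips are 7 mm below this point; any other stays 6 mm or more higher. Guide forks 49 to 56 mm either side, 15 mm gap, rise 21 mm above the crests plus flared lips to 27 mm; the comb's ends reach 24 mm beyond them and are free.
- spindle_m: one of two steel press spindles with a coarse round thread, fixed in a white cradle (base 190 x 70 mm); does not turn. The one whose middle is within 0.2 m of the green board's middle lies on it and is meant; the other is a spare on the small pale board behind. Origin: middle of the cradle's underside; x along the spindle. Thread 92 mm long, crests 21 mm from the axis.
- spindle_m_top (a point): on this spindle's top, over the groove at mid-thread, at crest height; x along it, z up. A comb that fits, set parallel with its middle here, drops until its tooth tips are 7 mm below this point; any other stays 6 mm or more higher. Guide forks 49 to 56 mm either side, 15 mm gap, rise 21 mm above the crests plus flared lips to 27 mm; the comb's ends reach 24 mm beyond them and are free.
- rack: fixed brown wooden rack 180 x 180 x 55 mm. Origin: middle of its underside. Slots along its own x at y = -60, 0 and +60 mm, 15 mm wide with flared lips. Bars rest by their ends on ledges, tooth tips 13 mm above the origin, tops at 58 mm. Cheeks (from 58 mm off the middle outward) hide the ends of the bars, so a comb can be taken here only near its middle (100 mm free).
- keeper: fixed blue holder on the right side of the green board. Origin: middle of its underside; slot along own x, 96 mm long, 15 mm wide, walls with flared lips to 48 mm. The comb stands in it on its tooth tips, 10 mm above the origin, with 32 mm of bar free at each end and its middle hidden between the walls: it can be lowered in fully only when held by one end.
- green_board: fixed green cutting board 240 x 440 x 12 mm (own x, y, z). Origin: middle of its underside. It carries the spindle in question (left side) and the keeper (right side). Elsewhere on the table: an upright roll of kitchen paper near (0.42, 0.48), 0.1 m across and 0.23 m high, between the rack and the edge at the left front; reach over it or round it.
- cup_brown: bystander: closed deli cup, brown, 66 mm across, 60 mm high; origin in the middle of its underside
- cup_red: bystander: closed deli cup, red, 66 mm across, 60 mm high; origin in the middle of its underside
- cup_white: bystander: closed deli cup, white, 66 mm across, 60 mm high; origin in the middle of its underside
- shaker: bystander: glass pepper shaker, 44 mm across, 90 mm high; origin in the middle of its underside
- jar_red: bystander: spice jar with a red cap, 45 mm across, 108 mm high; origin in the middle of its underside
- gas_can: bystander: short white and blue gas cartridge, 67 mm across, 126 mm high; origin in the middle of its underside

How it is judged (in metres and radians):
On the way, in this order (a step that is already met when the one before it is completed fails the run):
1. the comb that fits rests by itself fully home in the thread of the spindle on the green board, let go (((horizontal distance between spindle_k and green_board below 0.2 m and ((z of comb_1 in the frame of spindle_k_top between -0.01 and -0.0045 m and x of comb_1 in the frame of spindle_k_top between -0.005 and 0.005 m and y of comb_1 in the frame of spindle_k_top between -0.006 and 0.006 m and angle between the x axis of comb_1 and the x axis of spindle_k, either way round below 0.06 rad and angle between comb_1's own z axis and vertical below 0.2 rad and contact force between the fingers and comb_1 below 0.05 N) or (z of comb_2 in the frame of spindle_k_top between -0.01 and -0.0045 m and x of comb_2 in the frame of spindle_k_top between -0.005 and 0.005 m and y of comb_2 in the frame of spindle_k_top between -0.006 and 0.006 m and angle between the x axis of comb_2 and the x axis of spindle_k, either way round below 0.06 rad and angle between comb_2's own z axis and vertical below 0.2 rad and contact force between the fingers and comb_2 below 0.05 N) or (z of comb_3 in the frame of spindle_k_top between -0.01 and -0.0045 m and x of comb_3 in the frame of spindle_k_top between -0.005 and 0.005 m and y of comb_3 in the frame of spindle_k_top between -0.006 and 0.006 m and angle between the x axis of comb_3 and the x axis of spindle_k, either way round below 0.06 rad and angle between comb_3's own z axis and vertical below 0.2 rad and contact force between the fingers and comb_3 below 0.05 N))) or (horizontal distance between spindle_m and green_board below 0.2 m and ((z of comb_1 in the frame of spindle_m_top between -0.01 and -0.0045 m and x of comb_1 in the frame of spindle_m_top between -0.005 and 0.005 m and y of comb_1 in the frame of spindle_m_top between -0.006 and 0.006 m and angle between the x axis of comb_1 and the x axis of spindle_m, either way round below 0.06 rad and angle between comb_1's own z axis and vertical below 0.2 rad and contact force between the fingers and comb_1 below 0.05 N) or (z of comb_2 in the frame of spindle_m_top between -0.01 and -0.0045 m and x of comb_2 in the frame of spindle_m_top between -0.005 and 0.005 m and y of comb_2 in the frame of spindle_m_top between -0.006 and 0.006 m and angle between the x axis of comb_2 and the x axis of spindle_m, either way round below 0.06 rad and angle between comb_2's own z axis and vertical below 0.2 rad and contact force between the fingers and comb_2 below 0.05 N) or (z of comb_3 in the frame of spindle_m_top between -0.01 and -0.0045 m and x of comb_3 in the frame of spindle_m_top between -0.005 and 0.005 m and y of comb_3 in the frame of spindle_m_top between -0.006 and 0.006 m and angle between the x axis of comb_3 and the x axis of spindle_m, either way round below 0.06 rad and angle between comb_3's own z axis and vertical below 0.2 rad and contact force between the fingers and comb_3 below 0.05 N))))), for 0.2 s.
2. that comb is taken again by one end (more than 40 mm from its middle) and lifted off the thread (((horizontal distance between spindle_k and green_board below 0.2 m and ((z of comb_1 in the frame of spindle_k_top between 0.002 and 0.25 m and horizontal distance between comb_1 and spindle_k_top below 0.06 m and horizontal distance between the grasp point and comb_1 above 0.04 m and contact force between the fingers and comb_1 above 1 N) or (z of comb_2 in the frame of spindle_k_top between 0.002 and 0.25 m and horizontal distance between comb_2 and spindle_k_top below 0.06 m and horizontal distance between the grasp point and comb_2 above 0.04 m and contact force between the fingers and comb_2 above 1 N) or (z of comb_3 in the frame of spindle_k_top between 0.002 and 0.25 m and horizontal distance between comb_3 and spindle_k_top below 0.06 m and horizontal distance between the grasp point and comb_3 above 0.04 m and contact force between the fingers and comb_3 above 1 N))) or (horizontal distance between spindle_m and green_board below 0.2 m and ((z of comb_1 in the frame of spindle_m_top between 0.002 and 0.25 m and horizontal distance between comb_1 and spindle_m_top below 0.06 m and horizontal distance between the grasp point and comb_1 above 0.04 m and contact force between the fingers and comb_1 above 1 N) or (z of comb_2 in the frame of spindle_m_top between 0.002 and 0.25 m and horizontal distance between comb_2 and spindle_m_top below 0.06 m and horizontal distance between the grasp point and comb_2 above 0.04 m and contact force between the fingers and comb_2 above 1 N) or (z of comb_3 in the frame of spindle_m_top between 0.002 and 0.25 m and horizontal distance between comb_3 and spindle_m_top below 0.06 m and horizontal distance between the grasp point and comb_3 above 0.04 m and contact force between the fingers and comb_3 above 1 N))))), for 0.05 s.
At the end, for the whole second after the job is handed in: The comb that fits stands upright in the blue keeper on its tooth tips (within 3.5 mm), within 25 mm of the middle of the slot; the other two stand upright in slots of the rack, fully down (within 4 mm) and within 12 mm of mid-slot; all at rest ((((z of comb_1 in the frame of keeper between 0.006 and 0.0135 m and x of comb_1 in the frame of keeper between -0.025 and 0.025 m and y of comb_1 in the frame of keeper between -0.008 and 0.008 m and angle between comb_1's own z axis and vertical below 0.2 rad and linear speed of comb_1 below 0.02 m/s) and (z of comb_2 in the frame of rack between 0.009 and 0.017 m and x of comb_2 in the frame of rack between -0.012 and 0.012 m and y of comb_2 in the frame of rack between -0.07 and 0.07 m and angle between comb_2's own z axis and vertical below 0.2 rad and linear speed of comb_2 below 0.02 m/s) and (z of comb_3 in the frame of rack between 0.009 and 0.017 m and x of comb_3 in the frame of rack between -0.012 and 0.012 m and y of comb_3 in the frame of rack between -0.07 and 0.07 m and angle between comb_3's own z axis and vertical below 0.2 rad and linear speed of comb_3 below 0.02 m/s)) or ((z of comb_2 in the frame of keeper between 0.006 and 0.0135 m and x of comb_2 in the frame of keeper between -0.025 and 0.025 m and y of comb_2 in the frame of keeper between -0.008 and 0.008 m and angle between comb_2's own z axis and vertical below 0.2 rad and linear speed of comb_2 below 0.02 m/s) and (z of comb_1 in the frame of rack between 0.009 and 0.017 m and x of comb_1 in the frame of rack between -0.012 and 0.012 m and y of comb_1 in the frame of rack between -0.07 and 0.07 m and angle between comb_1's own z axis and vertical below 0.2 rad and linear speed of comb_1 below 0.02 m/s) and (z of comb_3 in the frame of rack between 0.009 and 0.017 m and x of comb_3 in the frame of rack between -0.012 and 0.012 m and y of comb_3 in the frame of rack between -0.07 and 0.07 m and angle between comb_3's own z axis and vertical below 0.2 rad and linear speed of comb_3 below 0.02 m/s)) or ((z of comb_3 in the frame of keeper between 0.006 and 0.0135 m and x of comb_3 in the frame of keeper between -0.025 and 0.025 m and y of comb_3 in the frame of keeper between -0.008 and 0.008 m and angle between comb_3's own z axis and vertical below 0.2 rad and linear speed of comb_3 below 0.02 m/s) and (z of comb_1 in the frame of rack between 0.009 and 0.017 m and x of comb_1 in the frame of rack between -0.012 and 0.012 m and y of comb_1 in the frame of rack between -0.07 and 0.07 m and angle between comb_1's own z axis and vertical below 0.2 rad and linear speed of comb_1 below 0.02 m/s) and (z of comb_2 in the frame of rack between 0.009 and 0.017 m and x of comb_2 in the frame of rack between -0.012 and 0.012 m and y of comb_2 in the frame of rack between -0.07 and 0.07 m and angle between comb_2's own z axis and vertical below 0.2 rad and linear speed of comb_2 below 0.02 m/s)))); the robot touches nothing.
It fails at once if a bystander (cup, shaker, jar or cartridge) is pushed more than 4 cm or knocked over (distance of any of cup_brown, cup_red, cup_white, shaker, jar_red, gas_can from where it was at the start of the episode above 0.04 m or angle between any of cup_brown, cup_red, cup_white, shaker, jar_red, gas_can's own z axis and vertical above 0.5 rad).
It also fails if it takes over 72 s, if anything falls off the work surface, if the arm or the gripper's body presses on something with over 40 N, if the wrist force passes 120 N, or if a joint passes its speed limit or range.

## Working session

There is one attempt and no reset: what is moved stays moved. The work goes in short steps, Python scripts to look and compute and a tool call to move; the robot and the scene stay as the last step left them, time stands still between calls to the robot, and variables do not carry over. Pictures are saved under pics/ and viewed, about 8 in all and at most 12, crops included, and the job is handed in when it is done.

Besides the shell and the picture viewer there is one more tool, called as a command line: name --argument value ..., lists and objects as JSON in quotes. send_rows: Moves the arm, as the interface text tells. Its arguments: {"type":"object","properties":{"steps":{"type":"array","items":{"type":"array","items":{"type":"array","items":{"type":"number"}}}}},"required":["steps"]}

```bash
ls; mkdir -p pics
cat > h.py <<'E'
import numpy as np, cv2
from scipy.spatial.transform import Rotation as R
from bench import arm, optics, job
def cam(name, st=None):
    c=optics.get_calibration(name); K=np.array(c["K"],float)
    if name=="wrist":
        T=np.array(c["hand_eye"],float); Rt=R.from_quat(st["ee_rot"]).as_matrix()
        Rw=Rt@T[:3,:3]; t=Rt@T[:3,3]+np.array(st["position"])
    else:
        Rm=R.from_rotvec(np.array(c["rvec"]).ravel()).as_matrix(); Rw=Rm.T; t=-Rm.T@np.array(c["tvec"]).ravel()
    return K,float(c["k1"]),Rw,t
def grab(name):
    st=arm.read_state(); im,d=optics.get_image(name); return im,d,cam(name,st)
def slopes(u,v,C):
    K,k1=C[0],C[1]; x=(np.asarray(u,float)-K[0,2])/K[0,0]; y=(np.asarray(v,float)-K[1,2])/K[1,1]
    a,b=x.copy(),y.copy()
    for _ in range(15):
        f=1+k1*(a*a+b*b); a,b=x/f,y/f
    return a,b
def pts(d,C):
    v,u=np.mgrid[:d.shape[0],:d.shape[1]]; a,b=slopes(u,v,C)
    P=np.stack([a*d,b*d,d],-1)@C[2].T+C[3]; P[d<=0]=np.nan; return P
def onz(u,v,z,C):
    a,b=slopes(u,v,C); D=np.stack([a,b,np.ones_like(a)],-1)@C[2].T
    return C[3]+D*((z-C[3][2])/D[...,2])[...,None]
def proj(X,C):
    q=(np.atleast_2d(X)-C[3])@C[2]; a,b=q[:,0]/q[:,2],q[:,1]/q[:,2]; f=1+C[1]*(a*a+b*b)
    return np.stack([C[0][0,0]*a*f+C[0][0,2],C[0][1,1]*b*f+C[0][1,2]],-1)
E
python3 - <<'E'
from h import *
print(arm.read_state())
for n in("scene","side","wrist"):
    im,d,C=grab(n); cv2.imwrite(f"pics/{n}0.png",im); np.savez(f"{n}0.npz",im=im,d=d); print(n,C[0].diagonal(),C[1],C[3].round(),C[2][:,2].round(2))
a=cv2.imread("pics/scene0.png");b=cv2.imread("pics/side0.png")
E
```

```text
pics
{'clock': 0.0, 'joints': array([-9.33438767e-01,  3.85577902e-01,  6.60626394e-03, -5.32926194e-04,
       -1.19400605e+00, -2.58616145e-01]), 'joint_vel': array([0.00045228, 0.00096592, 0.000949  , 0.00025213, 0.00037413,
       0.0009836 ]), 'joint_efforts': array([-3.13693108e-04, -3.92287838e+01,  1.88399935e+01,  4.18614998e+00,
       -4.65654273e-03,  1.20432492e-05]), 'position': array([ 230.90616405, -580.13813485,  230.19601832]), 'ee_rot': array([-1.88144217e-01,  9.82140775e-01,  1.09033014e-03, -2.49206306e-04]), 'contact_force': array([-0.41405396, -0.36719629,  0.40638321]), 'wrist_torque': array([-0.00831044, -0.01522642,  0.04754642]), 'gripper_width': 85.65151488584904}
scene [450.92293312 450.92293312   1.        ] 0.010662670684920935 [-296.  866. 1121.] [ 0.57 -0.53 -0.62]
side [449.42798567 449.42798567   1.        ] -0.10588597868832274 [1737.  587. 1244.] [-0.65 -0.35 -0.68]
wrist [315.35659794 315.35659794   1.        ] -0.07523958916584268 [ 167. -604.  372.] [ 0.25  0.1  -0.96]
```

View pics/scene0.png

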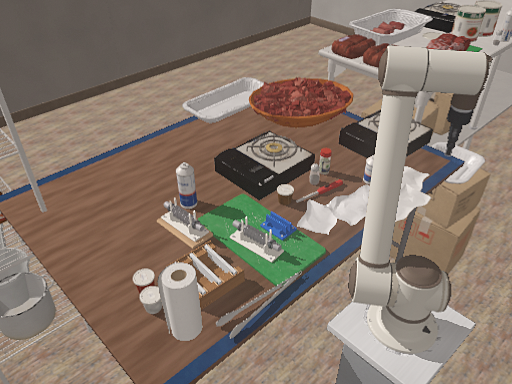

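View pics/side0.png

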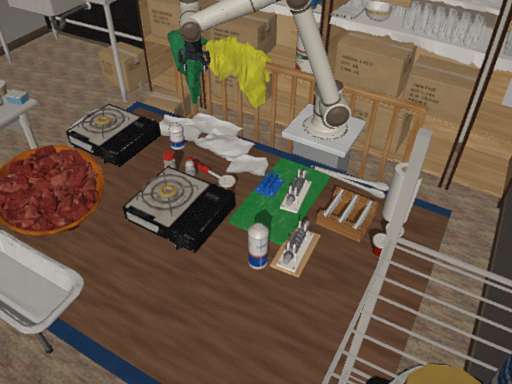

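Run:
```python
from h import *
for n,L in (("scene",dict(sp=(255,238),keep=(277,225),rack=(212,268),gas=(186,168),c1=(145,276),c2=(150,296),roll=(180,275),jar=(326,155),sh=(315,170),c3=(286,190),spare=(183,217),g1=(253,198),g2=(325,243),g3=(262,281),g4=(201,227))),
 ("side",dict(sp=(296,192),keep=(270,184),rack=(347,212),gas=(258,230),spare=(292,243),c=(380,240),c3=(227,182),jar=(168,156),gas2=(177,125),rk1=(332,187),rk2=(378,208),rk3=(318,224),rk4=(361,240)))):
    z=np.load(n+"0.npz"); C=cam(n); P=pts(z["d"],C)
    for k,(u,v) in L.items(): print(n,k,P[v,u].round())
```

```text
scene sp [514. 106.  59.]
scene keep [520.  -7.  44.]
scene rack [549. 269.   5.]
scene gas [861. 124. 182.]
scene c1 [622. 471.  63.]
scene c2 [545. 503.  63.]
scene roll [434. 456. 209.]
scene jar [ 640. -415.   99.]
scene sh [ 621. -327.   77.]
scene c3 [ 623. -160.   63.]
scene spare [764. 222.  65.]
scene g1 [730. -87.   2.]
scene g2 [371. -99.  -1.]
scene g3 [400. 183.  -3.]
scene g4 [675. 210.  68.]
side sp [559. 108.  61.]
side keep [556.  -7.  49.]
side rack [558. 318.  58.]
side gas [893. 126. 176.]
side spare [801. 210.  67.]
side c [628. 470.  57.]
side c3 [ 635. -158.   54.]
side jar [ 672. -415.  107.]
side gas2 [ 484. -511.  113.]
side rk1 [390. 197.  -5.]
side rk2 [420. 405.   2.]
side rk3 [619. 233.   5.]
side rk4 [610. 403.   1.]
```

send_rows --steps '[[[-2.5,2.9,-1.0,0,1],[-2.5,2.9,-1.0,0,1],[-2.5,2.9,-1.0,0,1],[-2.5,2.9,-1.0,0,1],[-2.5,2.9,-1.0,0,1],[-2.5,2.9,-1.0,0,1],[-2.5,2.9,-1.0,0,1],[-2.5,2.9,-1.0,0,1],[-2.5,2.9,-1.0,0,1],[-2.5,2.9,-1.0,0,1]]]'

```text
clock: 0.98
position: [357.3, -208.7, 326.8]
ee_rot: [-0.181, 0.983, 0.008, -0.005]
contact_force: [1.0, -0.7, 0.6]
gripper_width: 85.3
```

send_rows --steps '[[[-2.4,2.9,-0.4,0,1],[-2.4,2.9,-0.4,0,1],[-2.4,2.9,-0.4,0,1],[-2.4,2.9,-0.4,0,1],[-2.4,2.9,-0.4,0,1],[-2.4,2.9,-0.4,0,1],[-2.4,2.9,-0.4,0,1],[-2.4,2.9,-0.4,0,1],[-2.4,2.9,-0.4,0,1],[-2.4,2.9,-0.4,0,1]]]'

```text
clock: 1.82
position: [477.1, 166.6, 376.2]
ee_rot: [-0.183, 0.983, 0.008, -0.001]
contact_force: [1.5, -1.0, 0.2]
gripper_width: 85.5
```

Run:
```python
from h import *
im,d,C=grab("wrist"); st=arm.read_state(); np.savez("w1.npz",im=im,d=d,C2=C[2],C3=C[3]); print(st["position"],st["ee_rot"],C[3])
P=pts(d,C); 
# ortho map x 350..750, y -150..450 , 0.8 px/mm, colour
cv2.imwrite("pics/w1.png",cv2.resize(im,(768,576),interpolation=cv2.INTER_CUBIC))
```

```text
[479.83716473 171.88139951 375.57739906] [-1.84407091e-01  9.82808377e-01  9.03624867e-03  2.53137703e-04] [413.38263465 141.0477355  517.92614035]
```

View pics/w1.png

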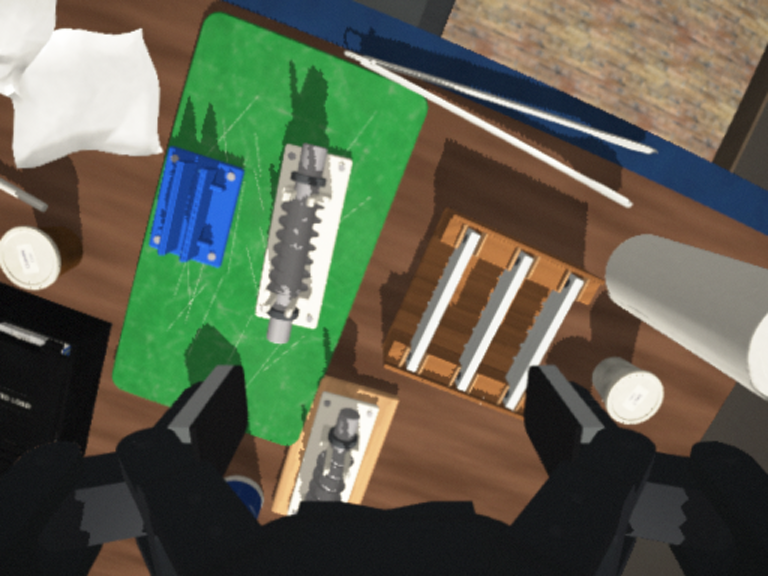

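```bash
cat > m.py <<'E'
from h import *
def rect(m,P,z=None,name=""):
    Q=P[m]; Q=Q[~np.isnan(Q[:,0])]
    (c,s,a)=cv2.minAreaRect(Q[:,:2].astype(np.float32)); print(name,"n",len(Q),"c",np.round(c,1),"size",np.round(s,1),"ang",round(a,1),"z med",np.median(Q[:,2]).round(1),"z98",np.percentile(Q[:,2],98).round(1)); return c,s,a
E
python3 - <<'E'
from m import *
import time
im,d,C=grab("wrist"); print(C[3]); P=pts(d,C); np.savez("w2.npz",im=im,d=d,P=P)
hsv=cv2.cvtColor(im,cv2.COLOR_BGR2HSV); H,S,V=cv2.split(hsv); z=P[...,2]
def lab(m,mn): 
    n,L,st,_=cv2.connectedComponentsWithStats(m.astype(np.uint8)); return [L==i for i in range(1,n) if st[i,4]>mn]
x,y=P[...,0],P[...,1]
green=(H>45)&(H<75)&(S>120)&(z>0)&(z<25)
for m in lab(green,2000): rect(m,P,name="green")
blue=(H>105)&(H<125)&(S>120)&(z>15)&(z<60)&(x>400)&(y<100)
for m in lab(blue,200): rect(m,P,name="blue")
b2=blue&(z>42)
for m in lab(b2,20): rect(m,P,name="blue top")
bars=(S<60)&(V>130)&(z>48)&(z<68)&(x>380)&(x<620)&(y>180)&(y<400)
for m in lab(bars,80): rect(m,P,name="bar")
rk=(z>45)&(z<65)&(H>5)&(H<25)&(S>80)&(x>380)&(x<640)&(y>180)&(y<410)
rect(rk,P,name="rack top")
cr=(S<50)&(V>170)&(z>10)&(z<35)&(x>380)&(x<650)&(y>20)&(y<190)
for m in lab(cr,200): rect(m,P,name="cradle")
sp=(z>55)&(x>380)&(x<650)&(y>20)&(y<170)&(S<80)
for m in lab(sp,30): rect(m,P,name="spindle")
E
```

```text
[415.97371432 145.85590823 517.10336389]
green n 26760 c [558.6  49.8] size [244.3 447.6] ang 89.9 z med 11.3 z98 13.1
blue n 3360 c [529.1 -20.4] size [108.6  79.3] ang 2.4 z med 23.3 z98 58.6
blue top n 539 c [529.1 -32.6] size [94.9  9.6] ang 2.6 z med 54.9 z98 59.4
blue top n 463 c [528.  -9.] size [93.5  8.5] ang 3.7 z med 54.7 z98 59.2
bar n 703 c [525.4 254.1] size [ 13.3 159.9] ang 89.2 z med 56.9 z98 58.8
bar n 687 c [527.7 315.7] size [ 14.3 159.9] ang 87.8 z med 57.0 z98 58.8
bar n 659 c [531.9 376. ] size [ 15.7 163.7] ang 88.1 z med 57.0 z98 58.9
rack top n 3193 c [527.9 313.6] size [176.3 179.2] ang 87.7 z med 48.0 z98 55.2
cradle n 558 c [528.6  68.3] size [190.4  17.6] ang 7.5 z med 19.1 z98 21.0
cradle n 1576 c [521.5 117. ] size [191.4  26.6] ang 7.3 z med 19.1 z98 21.5
spindle n 2642 c [522.7  95. ] size [199.8  44.8] ang 6.7 z med 67.3 z98 101.8
spindle n 19837 c [489.3 137. ] size [29.3 78.4] ang 29.1 z med 449.9 z98 470.7
```

```bash
cat >> m.py <<'E'
def pca(Q):
    c=np.median(Q[:,:2],0) ; vx,vy,x0,y0=cv2.fitLine(Q[:,:2].astype(np.float32),cv2.DIST_HUBER,0,.01,.01).ravel(); a=np.degrees(np.arctan2(vy,vx)); a=(a+90)%180-90
    u=np.array([np.cos(np.radians(a)),np.sin(np.radians(a))]); n=np.array([-u[1],u[0]])
    s=(Q[:,:2]-[x0,y0])@u; mid=np.array([x0,y0])+u*(s.min()+s.max())/2; return mid,a,s.max()-s.min()
E
python3 - <<'E'
from m import *
w=np.load("w2.npz"); im,P=w["im"],w["P"]; x,y,z=P[...,0],P[...,1],P[...,2]
H,S,V=cv2.split(cv2.cvtColor(im,cv2.COLOR_BGR2HSV))
for c in((525,254),(527.5,315),(532,376)):
    m=(S<60)&(V>130)&(z>55)&(z<62)&(abs(x-c[0])<95)&(abs(y-c[1])<14); print("bar",pca(P[m]))
for c in((529,-32.6),(528,-9)):
    m=(H>105)&(H<125)&(S>120)&(z>50)&(abs(x-c[0])<60)&(abs(y-c[1])<11); print("keeper",pca(P[m]),m.sum())
for y0,y1 in((55,85),(100,135)):
    m=(S<50)&(V>170)&(z>10)&(z<35)&(x>400)&(x<650)&(y>y0)&(y<y1); print("cradle",pca(P[m]))
a=np.radians(7.3); u=np.array([np.cos(a),np.sin(a)]); n=np.array([-u[1],u[0]]); c=np.array([525,93.])
q=P[...,:2]-c; s=q@u; v=q@n
sel=(abs(v)<22)&(abs(s)<105)&(z>45)
for b in range(-104,105,4):
    k=sel&(abs(s-b)<2)
    if k.sum(): j=k&(abs(v)<30); zz=z[k]; vv=v[k]; t=zz>np.percentile(zz,85); print(b,k.sum(),np.percentile(zz,95).round(1),"v",vv.min().round(),vv.max().round(), "vmid-top",np.median(vv[t]).round(1))
E
```

```text
bar (array([525.41119914, 253.5132301 ]), np.float32(-2.136551), np.float64(159.77641589361923))
bar (array([527.64714905, 313.82966539]), np.float32(-2.2331238), np.float64(159.8609155134127))
bar (array([529.5327344 , 373.55659562]), np.float32(-1.9107285), np.float64(159.02399964776032))
keeper (array([529.00431917, -31.03478921]), np.float32(2.6946335), np.float64(94.90815178317419)) 411
keeper (array([527.86011152,  -8.12418998]), np.float32(2.4595108), np.float64(93.40699341154655)) 353
cradle (array([527.46334074,  66.03934604]), np.float32(5.8790283), np.float64(187.71460850615932))
cradle (array([521.28930228, 119.6154556 ]), np.float32(6.3473816), np.float64(191.5434750253063))
-100 51 68.8 v -9.0 14.0 vmid-top 2.6
-96 54 69.0 v -9.0 14.0 vmid-top 2.6
-92 48 67.8 v -10.0 15.0 vmid-top 2.0
-88 52 68.6 v -9.0 14.0 vmid-top 2.9
-84 50 68.4 v -9.0 15.0 vmid-top 3.0
-80 52 68.3 v -9.0 15.0 vmid-top 1.1
-76 49 68.7 v -9.0 14.0 vmid-top 3.0
-72 77 73.4 v -13.0 20.0 vmid-top 3.7
-68 71 73.5 v -13.0 20.0 vmid-top 3.3
-64 44 71.5 v -7.0 19.0 vmid-top 2.3
-60 49 68.5 v -9.0 15.0 vmid-
[... 778 characters left out ...]
-0.0
24 46 70.2 v -8.0 22.0 vmid-top 3.7
28 59 69.7 v -18.0 20.0 vmid-top 4.2
32 68 69.6 v -18.0 14.0 vmid-top 4.8
36 52 70.2 v -11.0 21.0 vmid-top 0.6
40 56 69.9 v -16.0 22.0 vmid-top 3.7
44 70 71.1 v -18.0 16.0 vmid-top -1.3
48 158 102.3 v -19.0 21.0 vmid-top 2.8
52 73 103.3 v -19.0 22.0 vmid-top -7.3
56 22 69.0 v -5.0 8.0 vmid-top 4.1
60 32 70.8 v -8.0 17.0 vmid-top 2.1
64 61 73.4 v -9.0 20.0 vmid-top 3.9
68 54 73.4 v -13.0 20.0 vmid-top 2.4
72 17 70.9 v -7.0 14.0 vmid-top 3.3
76 41 68.3 v -7.0 15.0 vmid-top 1.8
80 38 69.2 v -9.0 15.0 vmid-top 3.8
84 39 68.5 v -7.0 15.0 vmid-top 3.2
88 37 68.7 v -9.0 15.0 vmid-top 3.7
92 41 68.4 v -7.0 15.0 vmid-top 2.0
96 31 68.6 v -6.0 15.0 vmid-top 2.4
```

send_rows --steps '[[[0.3,-1.3,3.0,0.05,1],[0.3,-1.3,3.0,0.05,1],[0.3,-1.3,3.0,0.05,1],[0.2,-1.3,3.0,0.05,1],[0.2,-1.3,3.0,0.05,1],[0.2,-1.1,2.5,0,1],[0,0,0,0,1],[0,0,0,0,1]]]'

```text
clock: 2.58
position: [480.7, 92.2, 191.8]
ee_rot: [-0.056, 0.998, 0.009, -0.002]
contact_force: [0.8, 0.7, 1.6]
gripper_width: 85.2
```

Run:
```python
from m import *
im,d,C=grab("wrist"); P=pts(d,C); np.savez("w3.npz",im=im,d=d,P=P,R=C[2],t=C[3]); st=arm.read_state();print(st["position"],st["ee_rot"])
cv2.imwrite("pics/w3.png",im)
a=np.radians(7.); u=np.array([np.cos(a),np.sin(a)]); n=np.array([-u[1],u[0]]); c=np.array([523,95.])
q=P[...,:2]-c; s=q@u; v=q@n; z=P[...,2]
sel=(abs(v)<24)&(abs(s)<105)&(z>35)&(z<110)
for b in range(-60,61,2):
    k=sel&(abs(s-b)<1)&(abs(v)<5)
    print((b,z[k].max().round(1) if k.sum() else None,k.sum()),end=" ")
f=sel&(z>88)
for sg in(-1,1):
  for sv in (-1,1):
    k=f&(s*sg>0)&(v*sv>0); print("\nfork",k.sum(),s[k].min(),s[k].max(),v[k].min(),v[k].max(),np.percentile(z[k],98))
```

```text
[480.38498659  92.40766443 191.75164271] [-0.0560467   0.99838478  0.00897015 -0.00247532]
(-60, np.float64(69.4), np.int64(29)) (-58, np.float64(69.4), np.int64(25)) (-56, np.float64(69.8), np.int64(27)) (-54, np.float64(68.6), np.int64(31)) (-52, np.float64(69.4), np.int64(25)) (-50, np.float64(69.2), np.int64(24)) (-48, np.float64(68.9), np.int64(27)) (-46, np.float64(69.9), np.int64(27)) (-44, np.float64(70.5), np.int64(25)) (-42, np.float64(70.1), np.int64(25)) (-40, np.float64(70.9), np.int64(25)) (-38, np.float64(70.2), np.int64(23)) (-36, np.float64(70.3), np.int64(22)) (-34, np.float64(69.7), np.int64(23)) (-32, np.float64(73.3), np.int64(22)) (-30, np.float64(70.3), np.int64(27)) (-28, np.float64(69.8), np.int64(24)) (-26, np.float64(69.9), np.int64(22)) (-24, np.float64(70.1), np.int64(23)) (-22, np.float64(70.4), np.int64(25)) (-20, np.float64(70.4), np.int64(24)) (-18, np.float64(75.2), np.int64(31)) (-16, np.float64(71.2), np.int64(17)) (-14, np.float64(70.2), np.int64(28)) (-12, np.float64(70.3), np.int64(23)) (-10, np.float64(70.8), np.int64(26)) (-8, np.float64(70.1)
[... 982 characters left out ...]
oat64(72.9), np.int64(25)) (48, np.float64(68.2), np.int64(8)) (50, np.float64(68.8), np.int64(16)) (52, np.float64(68.8), np.int64(19)) (54, np.float64(69.4), np.int64(19)) (56, np.float64(68.8), np.int64(18)) (58, np.float64(68.8), np.int64(20)) (60, np.float64(68.9), np.int64(17)) 
fork 96 -56.26255492040581 -49.32436884402126 -13.490811128022573 -8.058431063583122 104.50886293079405

fork 98 -56.44990973600843 -49.63019557430994 7.204742369556189 12.999347963096369 104.26990975208571

fork 102 47.99083002528482 56.094134098341016 -12.987912843623523 -7.400355606559553 104.03714753345177

fork 108 47.78258639085718 55.708139385384584 8.063026424980858 13.733131822612817 103.65705564533482
```

View pics/w3.png

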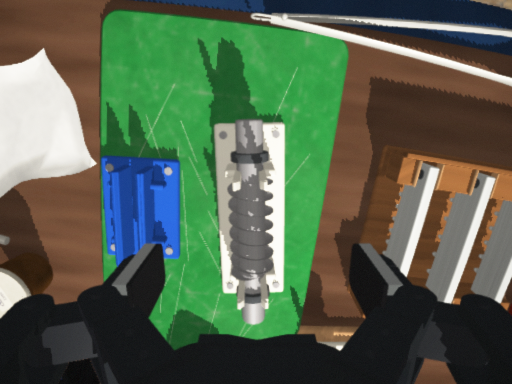

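Run:
```python
from m import *
w=np.load("w3.npz"); P=w["P"]
a=np.radians(7.); u=np.array([np.cos(a),np.sin(a)]); n=np.array([-u[1],u[0]]); c=np.array([523,95.])
q=P[...,:2]-c; s=q@u; v=q@n; z=P[...,2]
print(w["t"])
for b in(-46,-32,-18,-4,10,24,38,46):
    k=(abs(s-b)<6)&(abs(v)<20)&(z>73)&(z<85)
    if k.sum():
        A=np.polyfit(v[k],s[k],1) if k.sum()>5 else 0
        print(b,k.sum(),s[k].mean().round(1),v[k].mean().round(1),v[k].min().round(),v[k].max().round(),z[k].max().round(1),A)
for x in (40,70): # shafts
    for sg in(-1,1):
        k=(abs(s-sg*82)<12)&(abs(v)<20)&(z>58)&(z<80); t=k; 
        A=np.c_[v[k],np.ones(k.sum())]; p=np.linalg.lstsq(np.c_[2*v[k],2*z[k],np.ones(k.sum())],v[k]**2+z[k]**2,rcond=None)[0]; print("shaft",sg,p[:2],np.sqrt(p[2]+p[0]**2+p[1]**2))
    break
for sg in(-1,1):
    k=(abs(abs(s)-70)<6)&(s*sg>0)&(abs(v)<20)&(z>60)&(z<85)
    print("collar",s[k&(z>71)].min(),s[k&(z>71)].max())
W=(P[...,2]>10)&(z<30)&(abs(s)<110)&(abs(v)<45); H,S,V=cv2.split(cv2.cvtColor(w["im"],cv2.COLOR_BGR2HSV)); W&=(S<50)&(V>120)
print("cradle",np.percentile(s[W],[.5,99.5]),np.percentile(v[W],[.5,99.5]), z[W].mean())
```

```text
[412.92437758  83.48254299 333.82783785]
-46 2 -51.0 -7.9 -8.0 -8.0 84.3 0
-32 1 -32.4 -4.4 -4.0 -4.0 73.3 0
-18 5 -18.3 1.1 -6.0 9.0 75.2 0
-4 12 -4.5 0.8 -9.0 8.0 75.9 [ 0.12279043 -4.6459033 ]
10 3 9.6 -2.3 -4.0 -1.0 75.4 0
24 8 23.6 0.7 -8.0 5.0 76.5 [ 0.11537738 23.51350107]
38 5 37.8 -3.5 -8.0 -0.0 74.3 0
46 91 49.3 -0.1 -13.0 14.0 84.9 [1.32335676e-02 4.92532974e+01]
shaft -1 [-0.68175667 60.13807345] 9.721558263348527
shaft 1 [ 0.65040061 60.55330216] 8.884281346195134
collar -72.16318848362893 -64.3018783702498
collar 64.03874611641653 71.79377343108924
cradle [-94.68755928  94.11430367] [-34.81242214  35.37342019] 18.97582867502209
```

send_rows --steps '[[[-3.0,0,0,0,1],[-3.0,0,0,0,1],[-2.5,0,0,0,1],[0,0,0,0,1],[0,0,0,0,1]]]'

```text
clock: 3.05
position: [571.8, 105.6, 201.8]
ee_rot: [-0.059, 0.998, 0.011, 0.005]
contact_force: [-0.4, 0.3, 0.4]
gripper_width: 85.3
```

Run:
```python
from m import *
im,d,C=grab("wrist"); P=pts(d,C); np.savez("w4.npz",im=im,d=d,P=P,R=C[2],t=C[3])
a=np.radians(7.46); u=np.array([np.cos(a),np.sin(a)]); n=np.array([-u[1],u[0]]); c=np.array([523,95.])
q=P[...,:2]-c; s=q@u; v=q@n; z=P[...,2]
print(C[3],((C[3][:2]-c)@u).round())
for b in(-46,-32,-18,-4,10,24,38,46):
    k=(abs(s-b)<6)&(abs(v)<12)&(z>73)&(z<85)
    if k.sum():print(b,k.sum(),(s-.12*v)[k].mean().round(1),v[k].min().round(),v[k].max().round(),z[k].max().round(1))
for sg in(-1,1):
    k=(abs(abs(s)-70)<8)&(s*sg>0)&(abs(v)<20)&(z>71)&(z<85);print("collar",s[k].min(),s[k].max())
    k=(z>88)&(abs(s-sg*52)<8)&(abs(v)<25)&(z<115); print("fork",s[k].min(),s[k].max(),v[k].min(),v[k].max())
# rectified strip at z=77 from image
S,T=np.meshgrid(np.arange(-60,61,.2),np.arange(-24,24,.2)); X=np.stack([c[0]+S*u[0]+T*n[0],c[1]+S*u[1]+T*n[1],S*0+77],-1)
p=proj(X.reshape(-1,3),C).reshape(*S.shape,2).astype(np.float32); st=cv2.remap(im,p[...,0],p[...,1],cv2.INTER_CUBIC)
for i,sx in enumerate(range(-56,57,7)): cv2.line(st,(int((sx+60)*5),0),(int((sx+60)*5),12),(0,0,255) if sx==0 else (255,0,0),1)
cv2.imwrite("pics/strip.png",st)
```

```text
[502.02924536  95.79926222 342.7133156 ] -21.0
-46 27 -49.1 -12.0 12.0 84.3
46 43 48.8 -12.0 12.0 84.3
collar -72.0663118720572 -63.63988962680415
fork -55.848248133149454 -48.818616304354215 -12.56200645109154 13.215833399523678
collar 63.61357500374113 71.99874549595374
fork 48.48221551337189 55.59446130360686 -13.352527559668886 13.24371302125187
```

View pics/strip.png

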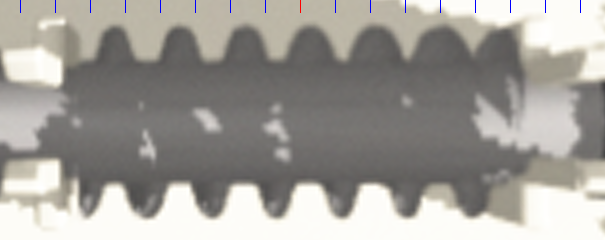

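Run:
```python
from m import *
out=[]
a=np.radians(-2.1); u=np.array([np.cos(a),np.sin(a)]); n=np.array([-u[1],u[0]])
K,k1,_,_=cam("side"); c0=optics.get_calibration("wrist"); K=np.array(c0["K"],float)
for f,r,t in(("w1","C2","C3"),("w4","R","t")):
    w=np.load(f+".npz"); C=(K,c0["k1"],w[r],w[t])
    for c in((525.4,253.5),(527.6,313.8),(529.5,373.5)):
        S,Z=np.meshgrid(np.arange(-85,85,.25),np.arange(62,0,-.5)[:,None]); Z=Z
        c=np.array(c)-5*n; X=np.stack([c[0]+S*u[0],c[1]+S*u[1],Z],-1)
        p=proj(X.reshape(-1,3),C).reshape(*S.shape,2).astype(np.float32)
        o=cv2.remap(w["im"],p[...,0],p[...,1],cv2.INTER_CUBIC); out+=[o[:80],np.zeros((3,o.shape[1],3),np.uint8)]
        out[-2]=cv2.resize(o,None,fx=1,fy=.75)
o=np.vstack(out); print(o.shape); cv2.imwrite("pics/faces.png",o)
```

```text
(576, 680, 3)
```

View pics/faces.png

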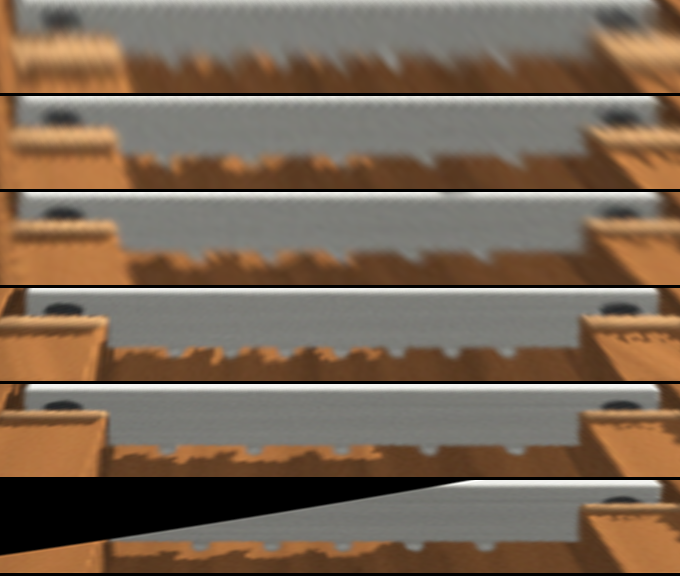

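```bash
cat > go.py <<'E'
import sys
from h import *
def plan(x,y,z,yaw=None):
    st=arm.read_state(); M=R.from_quat(st["ee_rot"]).as_matrix(); d=M.T@(np.array([x,y,z])-st["position"])/10
    cur=np.degrees(np.arctan2(-M[1,0],-M[0,0]))
    print("t",round(st["clock"],2),"pos",st["position"].round(1),"yaw",cur.round(2),"tilt",M[:2,2].round(4),"d_cm",d.round(2),"turn",None if yaw is None else np.radians(cur-yaw).round(3),"F",np.array(st["contact_force"]).round(1),"w",round(st["gripper_width"],1))
if __name__=="__main__": plan(*map(float,sys.argv[1:]))
E
python3 go.py 525.5 253.5 130 -2.1
python3 - <<'E'
from m import *
w=np.load("w4.npz"); im,P=w["im"],w["P"]; x,y,z=P[...,0],P[...,1],P[...,2]
H,S,V=cv2.split(cv2.cvtColor(im,cv2.COLOR_BGR2HSV))
m=(S<60)&(V>130)&(z>55)&(z<62)&(abs(x-525)<95)&(abs(y-253)<14); print("bar",pca(P[m]),m.sum())
E
```

```text
t 3.1 pos [572.  105.8 202.1] yaw 6.73 tilt [0.0105 0.0231] d_cm [ 2.98 15.06  7.5 ] turn 0.154 F [ 0.9 -0.3  0.5] w 85.6
bar (array([525.83304919, 253.66505098]), np.float32(-2.1507568), np.float64(159.58413000899222)) 1780
```

send_rows --steps '[[[0.7,3.0,1.0,0.04,0.45],[0.7,3.0,1.0,0.04,0.45],[0.6,3.0,1.5,0.04,0.45],[0.6,3.0,2.0,0.034,0.45],[0.4,3.0,2.0,0,0.45],[0,0,0,0,0.45],[0,0,0,0,0.45]]]'

```text
clock: 3.68
position: [535.9, 263.9, 139.1]
ee_rot: [0.021, 1.0, 0.016, 0.013]
contact_force: [-0.2, -0.2, 0.8]
gripper_width: 37.8
```

```bash
python3 go.py 525.7 253.6 70 -2.1
```

```text
t 3.68 pos [535.9 263.9 139.1] yaw -2.46 tilt [0.0261 0.0319] d_cm [ 1.15 -1.3   6.85] turn -0.006 F [-0.2 -0.2  0.8] w 37.8
```

send_rows --steps '[[[0.6,-0.7,1.2,0,0.45],[0.6,-0.6,1.2,0,0.45],[0,0,1.2,0,0.45],[0,0,1.2,0,0.45],[0,0,1.2,0,0.45],[0,0,0,0,0.45],[0,0,0,0,0.45]]]'

```text
clock: 4.27
position: [525.9, 252.0, 87.4]
ee_rot: [0.02, 0.999, 0.021, 0.019]
contact_force: [-0.1, 0.9, -0.2]
gripper_width: 38.7
```

```bash
python3 go.py 525.7 253.6 28 -2.1
```

```text
t 4.27 pos [525.9 252.   87.4] yaw -2.36 tilt [0.0384 0.0408] d_cm [ 0.25 -0.09  5.94] turn -0.005 F [-0.1  0.9 -0.2] w 38.7
```

send_rows --steps '[[[0,0,0,0,0.45],[0,0,0,0,0.45],[0,0,0,0,0.45],[0,0,0,0,0.45],[0,0,0,0,0.45]]]'

```text
clock: 4.68
position: [527.9, 252.1, 92.9]
ee_rot: [0.021, 0.999, 0.023, 0.022]
contact_force: [0.4, 0.4, 0.4]
gripper_width: 38.3
```

```bash
python3 go.py 525.7 253.6 28 -2.1
```

```text
t 4.68 pos [527.9 252.1  92.9] yaw -2.41 tilt [0.0451 0.0456] d_cm [ 0.51 -0.17  6.47] turn -0.005 F [0.4 0.4 0.4] w 38.3
```

send_rows --steps '[[[0.3,-0.1,3.2,0,0.45],[0.2,-0.1,3.0,0,0.45],[0.05,0,0.4,0,0.45]]]'

```text
clock: 4.93
position: [528.7, 255.9, 29.6]
ee_rot: [0.02, 0.999, 0.027, 0.027]
contact_force: [0.8, -0.5, -0.0]
gripper_width: 38.1
```

```bash
python3 go.py 525.7 253.6 28 -2.1
```

```text
t 4.93 pos [528.7 255.9  29.6] yaw -2.39 tilt [0.0545 0.0526] d_cm [ 0.3  -0.25  0.14] turn -0.005 F [ 0.8 -0.5 -0. ] w 38.1
```

send_rows --steps '[[[0.35,-0.25,0.2,0,0.45],[0,0,0.1,0,0],[0,0,0.1,0,0],[0,0,0.1,0,0],[0,0,0.1,0,0]]]'

```text
clock: 5.35
position: [525.8, 254.2, 25.5]
ee_rot: [0.019, 0.999, 0.027, 0.027]
contact_force: [-1.6, -1.4, 2.2]
gripper_width: 9.0
```

```bash
python3 go.py 525.7 253.6 28 -2.1
```

```text
t 5.35 pos [525.8 254.2  25.5] yaw -2.31 tilt [0.0552 0.0524] d_cm [-0.01 -0.05 -0.25] turn -0.004 F [-1.6 -1.4  2.2] w 9.0
```

send_rows --steps '[[[0,0,-3.8,0,0],[0,0,-3.8,0,0],[0,-0.5,-3.8,0,0],[0,-3.8,-0.5,-0.043,0],[0,-3.8,0,-0.043,0],[0,-3.8,0,-0.043,0],[0,-3.4,0,-0.042,0]]]'

```text
clock: 5.93
position: [527.5, 99.3, 145.2]
ee_rot: [-0.076, 0.996, 0.027, 0.036]
contact_force: [0.3, 0.7, -2.4]
gripper_width: 9.2
```

```bash
python3 go.py 523.0 95.1 125 7.46
```

```text
t 5.93 pos [527.5  99.3 145.2] yaw 8.61 tilt [0.0684 0.0598] d_cm [ 0.66 -0.45  1.96] turn 0.02 F [ 0.3  0.7 -2.4] w 9.2
```

send_rows --steps '[[[0.6,-0.3,1.5,0.02,0],[0.1,0,0.3,0,0]]]'

```text
clock: 6.1
position: [522.5, 90.8, 128.6]
ee_rot: [-0.063, 0.997, 0.028, 0.038]
contact_force: [-0.5, -0.9, -2.0]
gripper_width: 9.6
```

```bash
python3 go.py 523.0 95.1 105 7.46
python3 - <<'E'
from m import *
im,d,C=grab("wrist"); P=pts(d,C); cv2.imwrite("pics/w5.png",im); np.savez("w5.npz",im=im,P=P,d=d)
x,y,z=P[...,0],P[...,1],P[...,2]; H,S,V=cv2.split(cv2.cvtColor(im,cv2.COLOR_BGR2HSV))
m=(S<60)&(V>110)&(z>140)&(z<185)&(abs(x-523)<95)&(abs(y-95)<20); print(m.sum()); print(pca(P[m]),P[m].min(0),P[m].max(0))
for b in range(440,610,15):
    k=m&(abs(x-b)<7); 
    if k.sum():print(b,k.sum(),np.median(y[k]).round(1),np.percentile(z[k],90).round(1))
E
```

```text
t 6.1 pos [522.5  90.8 128.6] yaw 7.07 tilt [0.0725 0.0611] d_cm [0.09 0.3  2.38] turn -0.007 F [-0.5 -0.9 -2. ] w 9.6
7674
(array([495.46083494,  87.12655677]), np.float32(7.253334), np.float64(105.20732282597484)) [442.80270016  75.87785938 140.02105622] [547.72069543 100.73861485 172.45603133]
440 378 81.1 158.9
455 1295 81.9 159.1
470 1132 83.8 159.6
485 1021 85.6 160.0
500 882 87.6 160.5
515 1346 89.0 161.3
530 682 91.5 161.5
545 391 93.0 161.7
```

View pics/w5.png

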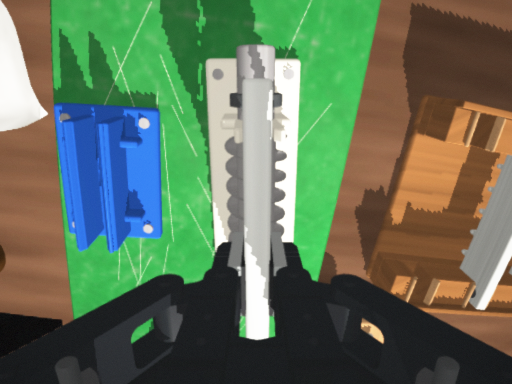

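send_rows --steps '[[[0.1,0.3,1.8,-0.007,0],[0.1,0,1.8,0,0],[0.05,0,0.2,0,0]]]'

```text
clock: 6.4
position: [526.6, 96.8, 95.4]
ee_rot: [-0.069, 0.996, 0.027, 0.043]
contact_force: [3.4, -6.2, -5.0]
gripper_width: 9.1
```

```bash
python3 go.py 522.8 95.1 83 7.46
```

```text
t 6.4 pos [526.6  96.8  95.4] yaw 7.81 tilt [0.0814 0.0602] d_cm [ 0.5  -0.17  1.19] turn 0.006 F [ 3.4 -6.2 -5. ] w 9.1
```

send_rows --steps '[[[0.5,-0.2,0.4,0.006,0],[0.05,0,0.2,0,0]]]'

```text
clock: 6.57
position: [522.4, 95.7, 88.9]
ee_rot: [-0.067, 0.996, 0.027, 0.043]
contact_force: [-0.9, -0.9, -2.3]
gripper_width: 8.9
```

```bash
python3 go.py 522.8 95.1 83 7.46
```

```text
t 6.57 pos [522.4  95.7  88.9] yaw 7.61 tilt [0.0817 0.0598] d_cm [ 0.02 -0.09  0.59] turn 0.003 F [-0.9 -0.9 -2.3] w 8.9
```

send_rows --steps '[[[0.05,-0.05,0.5,0,0],[0.05,0,0.25,0,0]]]'

```text
clock: 6.73
position: [523.2, 96.2, 83.9]
ee_rot: [-0.069, 0.996, 0.026, 0.044]
contact_force: [-5.7, -5.7, 20.2]
gripper_width: 9.1
```

```bash
python3 go.py 522.8 95.1 83 7.46
```

```text
t 6.73 pos [523.2  96.2  83.9] yaw 7.81 tilt [0.0835 0.0586] d_cm [ 0.07 -0.11  0.08] turn 0.006 F [-5.7 -5.7 20.2] w 9.1
```

send_rows --steps '[[[0,0,0,0,0.4],[0,0,-0.1,0,0.4],[0,0,-0.2,0,0.4],[0,0,-0.5,0,0.4]]]'

```text
clock: 7.07
position: [524.7, 98.5, 93.8]
ee_rot: [-0.071, 0.996, 0.027, 0.046]
contact_force: [-0.0, -0.8, -0.3]
gripper_width: 33.9
```

```bash
cat > chk.py <<'E'
from m import *
import sys
f,x0,y0,z0,z1=sys.argv[1],*map(float,sys.argv[2:6])
im,d,C=grab("wrist"); P=pts(d,C); cv2.imwrite(f"pics/{f}.png",im); np.savez(f+".npz",im=im,P=P,d=d,R=C[2],t=C[3])
x,y,z=P[...,0],P[...,1],P[...,2]; H,S,V=cv2.split(cv2.cvtColor(im,cv2.COLOR_BGR2HSV))
m=(S<60)&(V>110)&(z>z0)&(z<z1)&(abs(x-x0)<100)&(abs(y-y0)<15)
print(pca(P[m]),P[m].min(0),P[m].max(0))
for b in range(int(x0)-80,int(x0)+81,20):
    k=m&(abs(x-b)<6)
    if k.sum():print((b,k.sum(),np.median(y[k]).round(1),np.percentile(z[k],[50,90]).round(1)),end=" ")
E
python3 go.py 522.8 95.1 83 7.46; python3 chk.py w6 523 95 105 132
```

```text
t 7.07 pos [524.7  98.5  93.8] yaw 8.02 tilt [0.0885 0.0612] d_cm [ 0.34 -0.36  1.04] turn 0.01 F [-0.  -0.8 -0.3] w 33.9
(array([503.22260543,  94.61700531]), np.float32(7.429497), np.float64(118.16798218496751)) [444.19191585  80.0293317  107.66699066] [561.53712631 107.33007994 131.62337042]
(443, np.int64(391), np.float64(87.5), array([114.8, 115.7])) (463, np.int64(928), np.float64(89.4), array([115. , 115.8])) (483, np.int64(775), np.float64(92.0), array([115. , 115.8])) (503, np.int64(654), np.float64(94.5), array([115. , 115.8])) (523, np.int64(558), np.float64(97.1), array([115.1, 115.8])) (543, np.int64(463), np.float64(99.6), array([115.1, 115.8])) (563, np.int64(122), np.float64(102.4), array([115. , 115.5]))
```

send_rows --steps '[[[0,-0.2,-3.3,-0.01,0.4],[3.6,-0.2,0,0,0.4],[3.6,0,0,0,0.4]]]'

```text
clock: 7.37
position: [458.9, 85.1, 123.3]
ee_rot: [-0.077, 0.995, 0.029, 0.052]
contact_force: [-0.8, -1.3, -0.9]
gripper_width: 34.1
```

```bash
python3 go.py 453 86.2 83 7.46; python3 chk.py w7 523 95 105 125
```

```text
t 7.37 pos [458.9  85.1 123.3] yaw 8.69 tilt [0.0993 0.0648] d_cm [1.   0.   3.95] turn 0.021 F [-0.8 -1.3 -0.9] w 34.1
(array([488.82462204,  92.54346324]), np.float32(7.3371887), np.float64(90.47361103944667)) [443.88400458  82.30823721 105.0094677 ] [534.3029811  102.8759284  116.80985185]
(443, np.int64(298), np.float64(87.0), array([113.7, 115.4])) (463, np.int64(384), np.float64(89.2), array([115.1, 115.8])) (483, np.int64(335), np.float64(91.7), array([115.1, 115.8])) (503, np.int64(299), np.float64(94.2), array([115.1, 115.7])) (523, np.int64(200), np.float64(96.7), array([115. , 115.6]))
```

send_rows --steps '[[[0.6,0.1,1.9,0.011,0.4],[0.5,0.1,1.9,0.01,0.4],[0.1,0,0.3,0,0.4]]]'

```text
clock: 7.67
position: [442.8, 86.1, 83.1]
ee_rot: [-0.067, 0.996, 0.031, 0.053]
contact_force: [0.2, 0.7, 0.0]
gripper_width: 34.2
```

```bash
python3 go.py 453 88 83 7.46
```

```text
t 7.67 pos [442.8  86.1  83.1] yaw 7.52 tilt [0.1017 0.0681] d_cm [-1.03  0.05  0.13] turn 0.001 F [0.2 0.7 0. ] w 34.2
```

send_rows --steps '[[[-1.15,0.05,0.1,0,0.4],[0,0,0.1,0,0.4]]]'

```text
clock: 7.83
position: [455.5, 88.8, 83.0]
ee_rot: [-0.068, 0.996, 0.03, 0.053]
contact_force: [1.0, 0.8, 0.9]
gripper_width: 34.1
```

```bash
python3 go.py 455 88 83 7.46
```

```text
t 7.83 pos [455.5  88.8  83. ] yaw 7.66 tilt [0.1021 0.0679] d_cm [ 0.06 -0.08 -0.01] turn 0.004 F [1.  0.8 0.9] w 34.1
```

send_rows --steps '[[[0,-0.05,0,0,0],[0,0,0,0,0],[0,0,0,0,0],[0,0,0,0,0]]]'

```text
clock: 8.17
position: [456.9, 87.6, 83.8]
ee_rot: [-0.067, 0.996, 0.03, 0.053]
contact_force: [-0.4, -0.2, -0.7]
gripper_width: 9.3
```

```bash
python3 go.py 455 88 83 7.46
```

```text
t 8.17 pos [456.9  87.6  83.8] yaw 7.49 tilt [0.1008 0.0668] d_cm [0.19 0.06 0.06] turn 0.001 F [-0.4 -0.2 -0.7] w 9.3
```

send_rows --steps '[[[-0.3,0.15,-2.6,0,0],[-0.3,0.15,-2.6,0,0]]]'

```text
clock: 8.33
position: [453.6, 86.1, 132.3]
ee_rot: [-0.066, 0.996, 0.028, 0.046]
contact_force: [1.5, 0.4, -1.0]
gripper_width: 9.2
```

```bash
python3 go.py 461 -22.6 120 2.6; python3 chk.py w8 523 95 140 190
python3 - <<'E'
from m import *
for f in("w3","w4","w6","w8"):
    w=np.load(f+".npz"); im,P=w["im"],w["P"]; x,y,z=P[...,0],P[...,1],P[...,2]; H,S,V=cv2.split(cv2.cvtColor(im,cv2.COLOR_BGR2HSV))
    for c in((529,-31),(528,-8)):
        m=(H>105)&(H<125)&(S>120)&(z>54)&(z<66)&(abs(x-c[0])<60)&(abs(y-c[1])<11)
        if m.sum()>30: print(f,"keeper",pca(P[m]),m.sum(),P[m][:,2].max())
E
```

```text
t 8.33 pos [453.6  86.1 132.3] yaw 7.42 tilt [0.0887 0.0613] d_cm [  0.79 -10.92   0.62] turn 0.084 F [ 1.5  0.4 -1. ] w 9.2
(array([459.62274075,  86.81697713]), np.float32(6.3362427), np.float64(41.7044114229338)) [438.19370852  80.0027434  140.03250227] [480.28701437  96.30854976 180.69592267]
(443, np.int64(1041), np.float64(85.1), array([159.3, 164.3])) (463, np.int64(520), np.float64(87.2), array([163.7, 164.4])) (483, np.int64(92), np.float64(88.9), array([163.2, 163.8])) w3 keeper (array([528.90387433, -31.12501938]), np.float32(2.6671295), np.float64(93.08778294324769)) 692 60.163950495277334
w3 keeper (array([519.54870747,  -8.73999534]), np.float32(2.8225403), np.float64(77.85949559078637)) 580 60.54605943196742
w4 keeper (array([529.75695416, -31.14444183]), np.float32(2.561058), np.float64(94.60851442297744)) 892 60.428417286208344
w4 keeper (array([528.81837615,  -8.45515763]), np.float32(2.603897), np.float64(94.66980090602327)) 896 60.661449930463675
w6 keeper (array([529.95735643, -30.74399287]), np.float32(2.6852646), np.float64(96.19368483629147)) 1842 60.30222350294247
w6 keeper (array([528.714543  ,  -8.17645072]), np.float32(2.7093506), np.float64(95.465496151331)) 1895 60.26439961152275
w8 keeper (array([527.51312123, -31.21302839]), np.float32(2.71743), np.float64(91.42410992144752)) 920 60.2119565659267
w8 keeper (array([517.96993452,  -8.87213338]), np.float32(2.5081558), np.float64(74.48371865085036)) 811 60.031488473620215
```

View pics/w8.png

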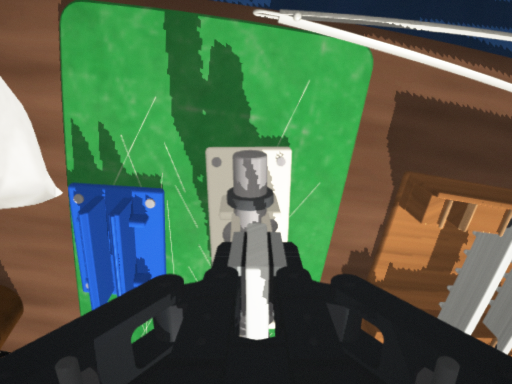

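send_rows --steps '[[[0.1,-3.6,0,0.028,0],[0.1,-3.6,0.3,0.028,0],[0.1,-3.6,0.5,0.027,0],[0,0,0.5,0,0]]]'

```text
clock: 8.72
position: [472.7, -17.8, 123.7]
ee_rot: [-0.029, 0.997, 0.035, 0.059]
contact_force: [0.1, 0.2, -1.9]
gripper_width: 8.9
```

```bash
python3 go.py 462.2 -22.7 95 2.65
```

```text
t 8.72 pos [472.7 -17.8 123.7] yaw 3.09 tilt [0.1149 0.0728] d_cm [ 1.41 -0.62  2.69] turn 0.008 F [ 0.1  0.2 -1.9] w 8.9
```

send_rows --steps '[[[1.4,-0.5,2.2,0.008,0],[0,-0.1,0.3,0,0]]]'

```text
clock: 8.88
position: [462.6, -24.6, 96.5]
ee_rot: [-0.022, 0.997, 0.036, 0.06]
contact_force: [-2.0, -0.2, -2.7]
gripper_width: 8.9
```

```bash
python3 go.py 462.2 -22.7 75 2.65; python3 chk.py w9 529 -20 110 150
```

```text
t 8.88 pos [462.6 -24.6  96.5] yaw 2.32 tilt [0.118  0.0736] d_cm [0.3  0.04 2.14] turn -0.006 F [-2.  -0.2 -2.7] w 8.9
(array([467.70865912, -25.05675547]), np.float32(2.6168213), np.float64(42.01807663064292)) [447.04010198 -34.44229491 110.04282217] [488.60859422 -18.10935993 134.16753846]
(449, np.int64(797), np.float64(-25.7), array([124.6, 128.5])) (469, np.int64(516), np.float64(-25.0), array([128. , 128.7])) (489, np.int64(182), np.float64(-24.3), array([128. , 128.7]))
```

View pics/w9.png

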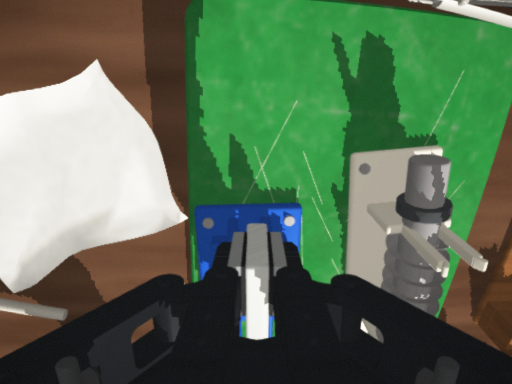

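send_rows --steps '[[[0.3,-0.05,1.8,-0.006,0],[0.25,-0.1,1.5,0,0],[0.1,0,0.2,0,0]]]'

```text
clock: 9.18
position: [470.3, -21.5, 66.5]
ee_rot: [-0.03, 0.997, 0.035, 0.069]
contact_force: [-3.2, -8.3, 10.3]
gripper_width: 9.0
```

```bash
python3 go.py 462.2 -23.8 37 2.65
```

```text
t 9.18 pos [470.3 -21.5  66.5] yaw 3.16 tilt [0.1352 0.0744] d_cm [ 1.23 -0.38  2.79] turn 0.009 F [-3.2 -8.3 10.3] w 9.0
```

send_rows --steps '[[[0.8,-0.3,0.0,0.005,0],[0.2,0,0.7,0.004,0]]]'

```text
clock: 9.35
position: [464.7, -23.3, 60.3]
ee_rot: [-0.027, 0.996, 0.036, 0.072]
contact_force: [-1.4, -6.2, 2.5]
gripper_width: 9.7
```

```bash
python3 go.py 462.2 -23.8 37 2.65
```

```text
t 9.35 pos [464.7 -23.3  60.3] yaw 2.78 tilt [0.1409 0.0751] d_cm [ 0.59 -0.2   2.27] turn 0.002 F [-1.4 -6.2  2.5] w 9.7
```

send_rows --steps '[[[0.3,-0.2,1.0,0,0],[0.2,-0.1,0.9,0,0]]]'

```text
clock: 9.52
position: [465.4, -24.0, 42.5]
ee_rot: [-0.027, 0.996, 0.036, 0.076]
contact_force: [-0.2, -0.7, -0.3]
gripper_width: 8.9
```

```bash
python3 go.py 462.2 -23.8 37 2.65
```

```text
t 9.52 pos [465.4 -24.   42.5] yaw 2.83 tilt [0.1485 0.0767] d_cm [ 0.4 -0.   0.5] turn 0.003 F [-0.2 -0.7 -0.3] w 8.9
```

send_rows --steps '[[[0.2,0,0.6,0,0],[0.1,0,0.2,0,0]]]'

```text
clock: 9.68
position: [465.1, -23.2, 34.1]
ee_rot: [-0.027, 0.996, 0.037, 0.077]
contact_force: [0.1, -6.8, 1.2]
gripper_width: 9.3
```

```bash
python3 go.py 462.2 -23.8 37 2.65
```

```text
t 9.68 pos [465.1 -23.2  34.1] yaw 2.78 tilt [0.1515 0.077 ] d_cm [ 0.24 -0.02 -0.33] turn 0.002 F [ 0.1 -6.8  1.2] w 9.3
```

send_rows --steps '[[[0,0,0,0,0.4],[0,0,0,0,0.4],[0,0,0,0,0.4]]]'

```text
clock: 9.93
position: [466.6, -22.0, 34.7]
ee_rot: [-0.028, 0.996, 0.037, 0.078]
contact_force: [0.5, -0.1, -0.2]
gripper_width: 34.3
```

```bash
python3 go.py 462.2 -23.8 37 2.65; python3 chk.py w10 529 -20 50 100
```

```text
t 9.93 pos [466.6 -22.   34.7] yaw 2.93 tilt [0.1538 0.0778] d_cm [ 0.41 -0.14 -0.31] turn 0.005 F [ 0.5 -0.1 -0.2] w 34.3
(array([476.95967953, -21.78052463]), np.float32(1.6118851), np.float64(54.78762732511616)) [449.08555365 -27.23809699  50.01252578] [504.45377064  -5.02726731  71.97637293]
(449, np.int64(649), np.float64(-22.3), array([59.8, 65.8])) (469, np.int64(551), np.float64(-22.2), array([66. , 66.7])) (489, np.int64(364), np.float64(-21.4), array([66. , 66.6])) (509, np.int64(3), np.float64(-25.0), array([54. , 54.5]))
```

send_rows --steps '[[[0,0,-3.0,0,0.4],[0,0,-4.0,0,0.4],[0,0,-4.0,0,0.4],[-3,0,-4.0,0,0.4],[-3,0,-2.0,0,0.4]]]'

```text
clock: 10.4
position: [489.1, -32.1, 204.9]
ee_rot: [-0.029, 0.997, 0.035, 0.069]
contact_force: [0.9, 0.1, -0.5]
gripper_width: 34.2
```

```bash
python3 go.py 462.2 -23.8 37 2.65; python3 chk.py w11 529 -20 61 100
python3 - <<'E'
from m import *
w=np.load("w11.npz"); im,P=w["im"],w["P"]; x,y,z=P[...,0],P[...,1],P[...,2]; H,S,V=cv2.split(cv2.cvtColor(im,cv2.COLOR_BGR2HSV))
for c in((527.6,313.8),(529.5,373.5)):
    m=(S<60)&(V>130)&(z>54)&(z<64)&(abs(x-c[0])<95)&(abs(y-c[1])<14)
    if m.sum()>20: print("\nbar",pca(P[m]),m.sum(),np.median(z[m]))
E
```

```text
t 10.4 pos [489.1 -32.1 204.9] yaw 3.11 tilt [0.1359 0.0746] d_cm [ 4.97 -0.12 16.29] turn 0.008 F [ 0.9  0.1 -0.5] w 34.2
(array([532.76912163, -19.73370224]), np.float32(2.0715485), np.float64(160.30517368715294)) [452.61165627 -27.0061762   61.06773542] [612.97345371 -12.25663569  68.5088099 ]
(449, np.int64(37), np.float64(-21.9), array([65.8, 66.9])) (469, np.int64(162), np.float64(-22.2), array([66. , 66.8])) (489, np.int64(137), np.float64(-21.3), array([65.9, 66.8])) (509, np.int64(134), np.float64(-20.8), array([66. , 66.9])) (529, np.int64(125), np.float64(-19.9), array([65.9, 66.8])) (549, np.int64(108), np.float64(-19.2), array([66. , 66.7])) (569, np.int64(106), np.float64(-18.6), array([66. , 66.6])) (589, np.int64(96), np.float64(-17.5), array([66.1, 66.9])) (609, np.int64(69), np.float64(-16.9), array([66.2, 67. ]))
```

View pics/w11.png

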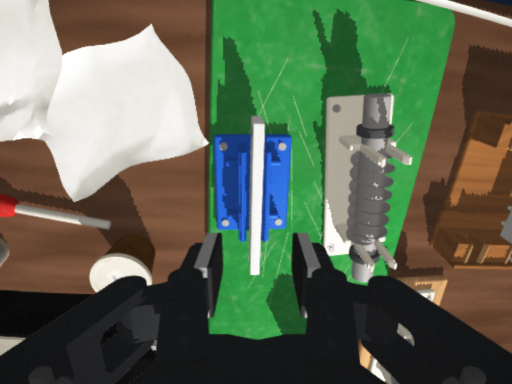

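```bash
python3 -c "
from bench import job; print(job.job_done())"
```

```text
the job is handed in; nothing more can be done
None
```

The fitting comb is standing fully home in the blue keeper, and I handed the job in at about 10.5 s on the robot's clock. No verdict was reported.

- **Which comb:** I measured the thread as 14 mm pitch from the side outline of the crests. Wrist camera views of the combs in the rack showed tooth spacings of about 14, 22 and 18 mm. I tried only the 14 mm comb, the one at y ≈ 253 mm. The other two were never lifted.
- **In the thread:** I set it down, let go, and it rested level with its top at 115 mm. That puts the tooth tips at 70 mm, 7 mm below the crests, within about 1 mm of mid-thread.
- **To the keeper:** I took it again about 67 mm from its middle, lifted it clear and lowered it into the keeper. It touched the flared lip lightly on the way in, at about 10 N.
- **Last check:** the comb's top is level at 66 mm along its whole length (67 mm expected; the depth readings run about 1 mm low). It is within about 4 mm of mid-slot, and the gripper is clear of everything.

**Not checked or in disagreement:**
- The depth readings put the thread crests 2 to 3 mm further along than the side outline did. I trusted the outline, and the fit bore it out.
- The tool's tilt crept up to about 0.17 rad as the rows went on. I worked round it by keeping the row count low.
- I did not measure the two combs left in the rack again at the end; in the later pictures where the rack was in view they were still standing in it.

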